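# Set the tube stop at the red line

## Task

Roll the white ceramic furnace tube along the grey board by pushing on its top, so that it pushes the loose blue stop ahead of it, until the tube lies squarely over the red line with the stop still against it. Then flip the red cam lever fully down to lock the stop there. Keep the tube rolling on the board (do not pick it up), let go, and leave the crucible and the steel flange alone.

Things in the scene. Friction and masses are not known exactly. Their poses are not given: they have to be found in the camera images.
- board: Grey fixed board, 230 (x) by 460 (y) by 12 mm thick, lying on the bench, turned by up to 0.2 rad; origin at the centre of its underside. Its +y is the rolling direction (to the robot's left), from the tube to the red line. An aluminium rail, 24 mm wide, top 32 mm above the bench, runs along y at x = +78 mm; the tube's lane is centred on x = -30 mm.
- tube: White ceramic tube with dark ends and a thin orange line: diameter 76, length 120 mm, about 0.5 kg, lying across the lane. Origin at its centre, 50 mm above the bench; x along it (within 0.05 rad of the red line at the start); y and z turn as it rolls, z up at first. It does not slip on the board: its centre goes half as far as its top is pushed, so several short strokes are needed.
- mark: Red line painted across the board's lane, 150 mm long (its x, across the lane) and 6 mm wide, with a small red patch at the robot-side end; origin at the line's middle, x along the line, y the rolling direction. 65 to 150 mm ahead of the tube's centre at the start.
- stop (a joint): Position in m of the sliding stop along the board's +y, 0 to 0.12. Unlocked, it slides with about 1.2 N and stays where it is left. It starts at 0 to 0.02, between the tube and its final place.
- stop_face (a point): On the flat working face (towards -y) of the stop's blue fence, at the middle of the lane, at the height of the tube's centre; axes as the board's. The fence is 142 mm long across the lane, 12 mm thick, its top 50 mm above the board; a tube touching it has its centre 38 mm from the face in y.
- lever_pivot (a point): Pivot of the red cam lever on the stop's grey carriage over the rail, 52 mm above the bench, 108 mm in x and 42 mm in y from stop_face in the board's axes. Moves with the stop.
- lever (a joint): Angle of the cam lever in rad: 0 = upright (open), 1.57 = lying level towards the robot (the board's -x), fully down, at a hard stop: the stop is locked. It starts between 0 and 0.3. It turns about the board's y axis and stays where it is left; from about 0.7 rad its cam begins to press on the rail, and it needs up to about 4 N at the red grip.
- lever_tip (a point): Free end of the lever, 100 mm from the pivot. The last 50 mm are the red grip, 22 mm wide in y and 18 mm thick; the steel shank below is 18 mm by 12 mm. Down, the grip's upper side is 61 mm above the bench and nothing but the board lies below it.
- crucible: White ceramic crucible, 70 mm across and high, on the bench to the right of the board: leave alone. Origin at the centre of its foot.
- flange: Steel tube flange, 76 mm across, 45 mm high, on the bench to the left of the board: leave alone. Origin at the centre of its foot.
Things that resemble listed ones, but are neither listed nor needed, are in the scene too. Leave any green or purple look-alike of the tube alone.

How it is judged (in metres and radians):
On the way, in this order (a step that is already met when the one before it is completed fails the run):
1. the tube, rolled on the board, lies over the red line with the stop against it and the lever still open (y of tube in the frame of mark between -0.012 and 0.012 m and y of tube in the frame of stop_face above -0.048 m and angle between tube's own z axis and vertical above 1 rad and value of joint lever below 0.7 rad and linear speed of tube below 0.02 m/s), for 0.2 s.
2. the lever is flipped fully down (value of joint lever above 1.42 rad), for 0.2 s.
At the end, for the whole second after the job is handed in: The tube lies at rest on the board with its centre within 12 mm of the red line (and within 40 mm of the line's middle along it), parallel to it within 0.15 rad, the stop's face no more than 10 mm from the tube, and the lever down (above 1.42 rad) (value of joint lever above 1.42 rad and y of tube in the frame of mark between -0.012 and 0.012 m and x of tube in the frame of mark between -0.04 and 0.04 m and y of tube in the frame of stop_face above -0.048 m and angle between the x axis of tube and the x axis of mark, either way round below 0.15 rad and height (world z) of tube below 0.055 m and linear speed of tube below 0.01 m/s); the robot touches nothing.
It fails at once if the tube is lifted off the board (height (world z) of tube above 0.062 m).
It fails at once if the crucible or the flange is shifted by more than 30 mm (distance of any of crucible, flange from where it was at the start of the episode above 0.03 m).
It also fails if it takes over 61 s, if anything falls off the work surface, if the arm or the gripper's body presses on something with over 40 N, if the wrist force passes 120 N, or if a joint passes its speed limit or range.

## Robot

A 6-joint arm with a two-finger parallel gripper is mounted at the origin on the work surface. World frame = base frame: x ahead of the robot, y to its left, z up, the work surface at z = 0. Lengths are in m, angles in degrees, forces in N, time in s.
With the tool pointing down it reaches from about 0.4 to 0.825 m from the base axis. Payload 7 kg.
Tool frame: the origin (TCP) lies midway between the tips of the shut fingers; the grasp point (between the pads) lies 19 mm behind it; z points along the fingers, y is the line along which they close (so a half turn about z gives the same grasp; the last joint's range is limited). The gripper opens to 88 mm and grips with 3 to 60 N. Pads are 19 mm wide; open, the fingers measure 130 mm over their backs; the gripper's body (78 mm by 193 mm) begins 47 mm behind the grasp point.
Start: joints at [-56.774, 20.546, 0.682, 0, -70.136, -16.507], TCP at [0.194, -0.646, 0.227] pointing down, gripper open.
Joint ranges: [-176.03, 176.03], [-82.01, 121.73], [-58.28, 71.71], [-173.87, 95.51], [-174.79, -0.11], [-173.66, 173.66]. Speed limits (degrees/s): [136.94, 136.94, 172.46, 180, 180, 180].

## Interface

Orientations are given as [roll, pitch, yaw] about the fixed x, y, z axes, in that order (R = Rz(yaw) Ry(pitch) Rx(roll)).
In Python, from plant import * gives the robot as it stands.
- The arm moves only by the tool move_arm, never from a script. Its argument "commands" is a list of rows, each a list of 7 numbers: the shift along the world's x, y, z in mm, then the turn, a rotation vector about the world's x, y, z in degrees, then the opening in per cent of the stroke, from 0 (shut) to 100 (fully open). In form: [[x, y, z, rx, ry, rz, fingers], ...]. A call has 1 to 20 rows; each row shifts and turns the commanded pose from where the row before left it; what a row does not reach is not made up. A row lasts 1/10 s, in which the tool goes at most 50 mm and 8.59 degrees, less where a joint would pass 70% of its speed; a pose out of reach is approached as far as the arm can. A call with a gripper value outside its range is refused whole. The fingers move at their own pace and stop on an object; "squeeze" is the grip in N (left out, the last holds). Time passes only in rows, so rows that do not move let the fingers close. It gives the time, the measured TCP pose, the force and the opening at its end, in the units of the state.
- get_state(): the state, without advancing time (a new reading comes with each control period).
- capture(name): name is "scene" or "top" or "wrist"; returns a dict with "frame" (384x512x3 uint8, blue, green, red), "camera_matrix" (3x3 intrinsics, pixels), "world_to_cam" (4x4, takes a point from world to camera coordinates); the wrist camera has in their place "tool_from_camera" (4x4, takes a point from camera to tool coordinates, whose origin is the TCP and whose axes are the flange's). Camera axes: x right, y up, looking along -z (the intrinsics and any distortion apply to the point x, -y, -z); pixel columns grow to the right and rows downward; lengths in m; the calibration is good to about 2 mm. The wrist camera is an equidistant fisheye: a pixel r from the principal point sees the ray r / f radians off the axis. A picture is of the moment at which its call begins: read the wrist's pose just before it. There is no depth.
- close_job(): hands the job in, once; it reports no verdict.
The state is a dict: "time_s": time; "joints": joint angles; "qd": joint speeds; "joint_torque": joint torques, N m; "tcp_pos": TCP position; "eef_rot": TCP orientation; "contact_force": force on the tool from outside, world axes, zero at the start; "moment": the same for the moment, N m; "gripper_width": finger opening in m.
Only numpy, scipy, OpenCV 4.12 (cv2) and the standard library are available. Lean on these libraries where they do the work, as an engineer would, in place of code of your own. Each camera call takes 0.05 s, during which the arm holds its last target. There are 200 camera calls.

## Working session

There is one attempt and no reset: what is moved stays moved. The work goes in short steps, Python scripts to look and compute and a tool call to move; the robot and the scene stay as the last step left them, time stands still between calls to the robot, and variables do not carry over. Pictures are saved under pics/ and viewed, on a budget of 10 in all, crops included, one or two more only if the job needs it, and the job is handed in when it is done.

Besides the shell and the picture viewer there is one more tool, called after "Emit:" as name(argument=value, ...) on one line, values as JSON. move_arm: Moves the arm, as the interface text tells. Its arguments: {"type":"object","properties":{"commands":{"type":"array"},"squeeze":{"type":"number"}},"required":["commands"]}

```bash
ls; mkdir -p pics; python3 - <<'E'
from plant import *
import cv2,numpy as np
s=get_state();print(s)
fs=[]
for n in("scene","top"):
    c=capture(n);cv2.imwrite(f"pics/{n}0.png",c["frame"]);np.savez(f"{n}0.npz",**c);print(n,c["camera_matrix"],c["world_to_cam"],[k for k in c])
E
```

```text
pics
{'time_s': 0.0, 'joints': array([-5.67747558e+01,  2.05910961e+01,  6.34783941e-01, -2.12061263e-02,
       -7.01363206e+01, -1.65050203e+01]), 'qd': array([ 0.02346034, -0.00897668,  0.06163701,  0.03676076,  0.02171563,
       -0.05996147]), 'joint_torque': array([-3.32726904e-04, -5.82720315e+01,  2.93063164e+01,  6.99743226e+00,
        6.98520264e-03, -1.29624932e-04]), 'tcp_pos': array([ 0.1940165 , -0.64600672,  0.22563078]), 'eef_rot': array([ 1.79905520e+02, -7.20580676e-03, -1.63286992e+02]), 'contact_force': array([-0.18481256, -0.4628163 , -0.38504177]), 'moment': array([ 0.01112554,  0.04500414, -0.00064918]), 'gripper_width': 0.08774527198996332}
scene [[427.57584011   0.         259.74938219]
 [  0.         427.57584011 192.26712713]
 [  0.           0.           1.        ]] [[-0.65131608  0.75871327  0.01189697  0.35248848]
 [-0.64993041 -0.56588647  0.50730953  0.29132156]
 [ 0.3916348   0.32268666  0.86168179 -1.74414103]
 [ 0.          0.          0.          1.        ]] ['frame', 'camera_matrix', 'world_to_cam']
top [[387.02573535   0.         254.70838053]
 [  0.         387.02573535 193.06643234]
 [  0.           0.           1.        ]] [[-0.02054053 -0.99964917  0.01672187 -0.00115027]
 [ 0.99035478 -0.0180516   0.13737376 -0.57487291]
 [-0.13702371  0.01938231  0.99037812 -1.05678191]
 [ 0.          0.          0.          1.        ]] ['frame', 'camera_matrix', 'world_to_cam']
```

View pics/scene0.png

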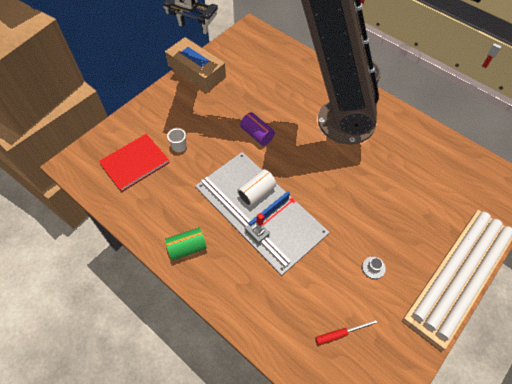

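View pics/top0.png

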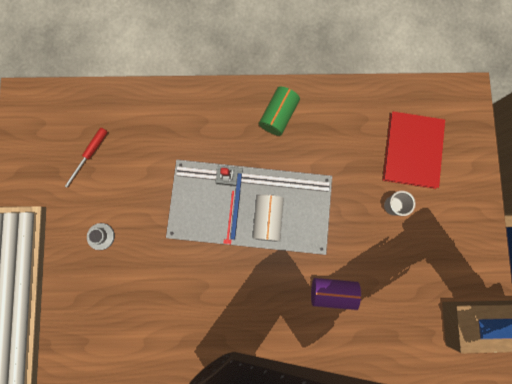

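The top view shows the board with corners at about (177,161), (331,177), (326,252) and (168,239). The tube is at (268,217), the blue fence runs from (240,175) to (234,238), the red line ends in its patch at (228,241), and the upright lever is at (225,172).

```bash
cat > h.py <<'E'
import numpy as np,cv2
def ray(c,u,v):
    K=c["camera_matrix"];W=c["world_to_cam"];d=np.array([(u-K[0,2])/K[0,0],-(v-K[1,2])/K[1,1],-1.])
    R=W[:3,:3];return -R.T@W[:3,3],R.T@d
def on(c,u,v,z):
    o,d=ray(c,u,v);return o+d*(z-o[2])/d[2]
def proj(c,p):
    q=c["world_to_cam"][:3,:3]@np.array(p)+c["world_to_cam"][:3,3];K=c["camera_matrix"]
    return K[0,2]-K[0,0]*q[0]/q[2],K[1,2]+K[1,1]*q[1]/q[2]
def mask(f,name):
    h,s,v=[x.astype(int) for x in cv2.split(cv2.cvtColor(f,cv2.COLOR_BGR2HSV))]
    return {"red":((h<6)|(h>172))&(s>150)&(v>80),"blue":(h>100)&(h<125)&(s>120)&(v>50),
     "orange":(h>8)&(h<25)&(s>100)&(v>140),"white":(s<60)&(v>195),"grey":(s<50)&(v>100)}[name].astype(np.uint8)*255
E
python3 - <<'E'
from h import *
c=dict(np.load("top0.npz"));f=c["frame"]
roi=np.zeros(f.shape[:2],np.uint8);cv2.fillPoly(roi,[np.array([[165,150],[340,165],[335,262],[158,250]])],255)
# board corners (board outline = hull of non-wood)
m=((cv2.cvtColor(f,cv2.COLOR_BGR2HSV)[...,1]<60)|(mask(f,"blue")>0)).astype(np.uint8)*255&roi
cs=max(cv2.findContours(m,0,1)[0],key=cv2.contourArea)
q=cv2.approxPolyDP(cv2.convexHull(cs),4,True)[:,0];print(q)
P=np.array([on(c,*p,.012) for p in q]);print(P.round(4),np.linalg.norm(P-np.roll(P,1,0),axis=1))
for n,z in(("red",.012),("blue",.062),("orange",.088),("white",.05)):
    k=mask(f,n)&roi
    for t in cv2.findContours(k,0,1)[0]:
        if cv2.contourArea(t)<15: continue
        r=cv2.boxPoints(cv2.minAreaRect(t));print(n,cv2.contourArea(t),r.round(1).tolist(),[on(c,*p,z)[:2].round(4).tolist() for p in r])
s=dict(np.load("scene0.npz"))
a=cv2.resize(f[145:265,155:345],None,fx=4,fy=4,interpolation=2)
b=cv2.resize(s["frame"][145:280,190:335],None,fx=4,fy=4,interpolation=2)
cv2.imwrite("pics/a.png",a);cv2.imwrite("pics/b.png",b)
E
```

```text
[[176 160]
 [331 176]
 [325 254]
 [166 237]]
[[ 0.6806  0.2158  0.012 ]
 [ 0.625  -0.2376  0.012 ]
 [ 0.3995 -0.2097  0.012 ]
 [ 0.4568  0.2425  0.012 ]] [0.22533719 0.45678357 0.2272199  0.45581853]
red 28.5 [[223.89999389648438, 242.0], [227.10000610351562, 190.60000610351562], [233.1999969482422, 191.0], [230.0, 242.39999389648438]] [[0.4394, 0.078], [0.5872, 0.0672], [0.5857, 0.0496], [0.4379, 0.0606]]
red 37.5 [[221.0, 168.0], [228.0, 168.0], [228.0, 174.0], [221.0, 174.0]] [[0.6544, 0.0843], [0.6541, 0.0638], [0.6362, 0.064], [0.6366, 0.0845]]
blue 115.5 [[230.8000030517578, 237.8000030517578], [237.89999389648438, 173.8000030517578], [240.89999389648438, 174.10000610351562], [233.8000030517578, 238.10000610351562]] [[0.4498, 0.0559], [0.6269, 0.0339], [0.6258, 0.0257], [0.4487, 0.0478]]
orange 21.5 [[266.1000061035156, 238.89999389648438], [269.79998779296875, 195.89999389648438], [271.29998779296875, 196.0], [267.6000061035156, 239.10000610351562]] [[0.4442, -0.039], [0.5596, -0.052], [0.5591, -0.0562], [0.4438, -0.0432]]
orange 4190.5 [[157.5, 250.39999389648438], [164.5, 14
[... 833 characters left out ...]
]]
white 180.5 [[241.8000030517578, 176.10000610351562], [242.10000610351562, 172.89999389648438], [329.1000061035156, 182.0], [328.79998779296875, 185.10000610351562]] [[0.6224, 0.0234], [0.6314, 0.0223], [0.6011, -0.223], [0.5921, -0.2217]]
white 63.5 [[175.8000030517578, 174.39999389648438], [176.10000610351562, 171.6999969482422], [215.10000610351562, 176.0], [214.8000030517578, 178.8000030517578]] [[0.6303, 0.2088], [0.6382, 0.208], [0.6239, 0.0985], [0.616, 0.0994]]
white 76.5 [[176.8000030517578, 169.0], [177.10000610351562, 165.89999389648438], [215.3000030517578, 170.10000610351562], [215.0, 173.1999969482422]] [[0.6459, 0.2063], [0.6547, 0.2054], [0.6407, 0.0978], [0.6319, 0.0988]]
```

View pics/a.png

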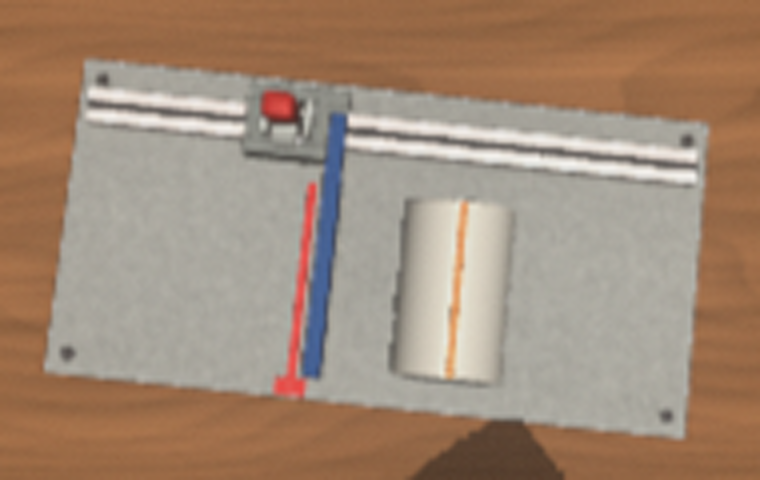

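View pics/b.png

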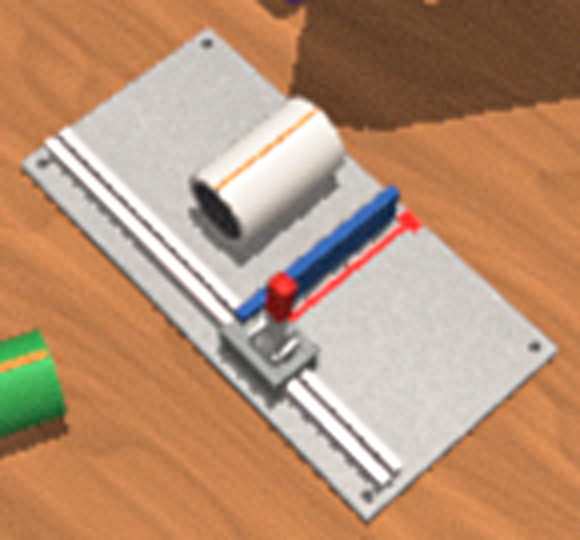

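```bash
cat >> h.py <<'E'
A=-0.124;O=np.array([.5405,.00275]);X=np.array([np.cos(A),np.sin(A)]);Y=np.array([-np.sin(A),np.cos(A)])
def bd(p): d=np.array(p)[:2]-O; return np.array([d@X,d@Y]).round(4)
def wd(x,y): return (O+x*X+y*Y).round(4)
E
python3 - <<'E'
from h import *
c=dict(np.load("top0.npz"));s=dict(np.load("scene0.npz"))
T=lambda u,v,z:bd(on(c,155+u/4-.4,145+v/4-.4,z))
S=lambda u,v,z:bd(on(s,190+u/4-.4,145+v/4-.4,z))
print("redline top",T(312,185,.012),T(290,378,.012));print(" scene",S(294,318,.012),S(408,232,.012))
print("tube sil",T(453,291,.05),"orange",T(464,201,.088),T(450,378,.088), "scene orange",S(318,112,.088),S(218,188,.088))
print("fence top edges: right",T(346,115,.062),T(321,378,.062)," left",T(331,113,.062),T(303,376,.062))
print("lever tip top",T(278,105,.15),"scene",S(284,283,.15), "carriage corners",T(246,155,.04),T(350,108,.04))
E
```

```text
redline top [0.0394 0.0538] [-0.1006  0.0539]
 scene [0.0365 0.0536] [-0.0974  0.0587]
tube sil [-0.0296 -0.0541] orange [ 0.0288 -0.0539] [-0.0906 -0.0562] scene orange [-0.0891 -0.0544] [ 0.0277 -0.0547]
fence top edges: right [0.084  0.0329] [-0.0991  0.0301]  left [0.0843 0.0435] [-0.099   0.0425]
lever tip top [0.0693 0.0735] scene [0.0695 0.0741] carriage corners [0.0519 0.1011] [0.0935 0.0315]
```

Everything agrees in the board frame. The red line is at y≈+54.5 mm, the tube at (-30,-54.5), the stop face at y≈+31.5, and the lever tip is at x≈69, so the lever is at about 0.09 rad. Plan: use shut fingers with the closing line along the rolling direction, which gives about 42 mm of flat per stroke.

Emit:
move_arm(commands=[[19.3, 36.5, 0, 0, 0, -6, 0], [19.3, 36.5, 0, 0, 0, -6, 0], [19.3, 36.5, 0, 0, 0, -6, 0], [19.3, 36.5, 0, 0, 0, -5.8, 0], [19.2, 36.5, 0, 0, 0, 0, 0], [19.2, 36.5, 0, 0, 0, 0, 0], [19.2, 36.5, 0, 0, 0, 0, 0], [19.2, 36.5, 0, 0, 0, 0, 0], [19.2, 36.5, 0, 0, 0, 0, 0], [19.2, 36.5, 0, 0, 0, 0, 0], [19.2, 36.5, 0, 0, 0, 0, 0], [19.2, 36.5, 0, 0, 0, 0, 0], [19.2, 36.5, -20, 0, 0, 0, 0], [19.3, 36.5, -30, 0, 0, 0, 0], [19.3, 36.5, -30, 0, 0, 0, 0], [19.3, 36, -30, 0, 0, 0, 0], [0, 0, 0, 0, 0, 0, 0], [0, 0, 0, 0, 0, 0, 0]], squeeze=10)

```text
time_s: 1.9
tcp_pos: [0.5005, -0.0643, 0.1171]
eef_rot: [-179.9, -0.2, 173.0]
contact_force: [-0.3, -0.0, 0.5]
gripper_width: 0.001
```

Emit:
move_arm(commands=[[1, 1, -15, 0, 0, 0, 0], [0, 0, -9, 0, 0, 0, 0], [0, 0, -2, 0, 0, 0, 0], [0, 0, -1.5, 0, 0, 0, 0], [0, 0, 0, 0, 0, 0, 0], [0, 0, 0, 0, 0, 0, 0]])

```text
time_s: 2.5
tcp_pos: [0.5023, -0.0641, 0.0912]
eef_rot: [180.0, 0.0, 172.9]
contact_force: [0.4, -0.1, 0.1]
gripper_width: 0.0005
```

Emit:
move_arm(commands=[[0, 0, -1.5, 0, 0, 0, 0], [0, 0, -1.5, 0, 0, 0, 0], [0, 0, -1, 0, 0, 0, 0], [0, 0, 0, 0, 0, 0, 0], [0, 0, 0, 0, 0, 0, 0]])

```text
time_s: 3.0
tcp_pos: [0.5024, -0.0639, 0.0871]
eef_rot: [-180.0, 0.0, 172.9]
contact_force: [-0.6, 0.6, 4.9]
gripper_width: 0.0005
```

```bash
python3 - <<'E'
from plant import *
import cv2
s=get_state();print(s["tcp_pos"],s["contact_force"])
c=capture("wrist");cv2.imwrite("pics/w1.png",c["frame"])
E
```

```text
[ 0.50240336 -0.06391572  0.08710639] [-0.63452491  0.59289768  4.90706196]
```

View pics/w1.png

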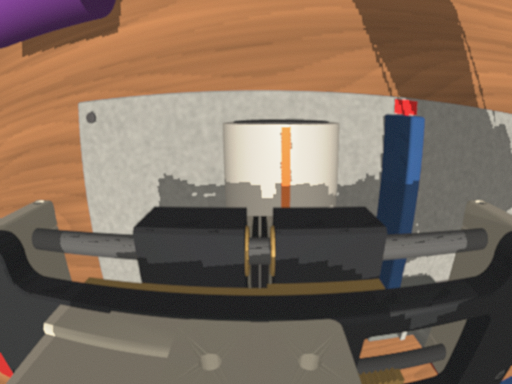

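The wrist view shows the shut fingers resting on the tube, left of the orange line at (286,165), with the fence at (403,190). The contact force is about 5 N upward. First stroke.

Emit:
move_arm(commands=[[0, 0, -0.7, 0, 0, 0, 0], [0.4, 3, 0, 0, 0, 0, 0], [0.6, 5, 0, 0, 0, 0, 0], [0.6, 5, 0, 0, 0, 0, 0], [0.7, 5, 0, 0, 0, 0, 0], [0.6, 5, 0, 0, 0, 0, 0], [0.6, 5, 0, 0, 0, 0, 0], [0.6, 5, 0, 0, 0, 0, 0], [0.6, 5, 0, 0, 0, 0, 0], [0.6, 5, 0, 0, 0, 0, 0], [0.7, 5, 0, 0, 0, 0, 0], [0.6, 5, 0, 0, 0, 0, 0], [0.5, 4, 0, 0, 0, 0, 0], [0.3, 2.5, 0, 0, 0, 0, 0], [0, 0, 0, 0, 0, 0, 0], [0, 0, 0, 0, 0, 0, 0], [0, 0, 0, 0, 0, 0, 0]])

```text
time_s: 4.75
tcp_pos: [0.5099, -0.0042, 0.0873]
eef_rot: [180.0, 0.1, 173.0]
contact_force: [-3.9, 1.4, 15.2]
gripper_width: 0.0006
```

```bash
python3 - <<'E'
from plant import *
from h import *
s=get_state();print(bd(s["tcp_pos"]),s["contact_force"])
c=capture("top");f=c["frame"];np.savez("top1.npz",**c)
w=capture("wrist")["frame"]
cv2.imwrite("pics/c1.png",np.hstack([cv2.resize(f[145:265,155:345],None,fx=3,fy=3),w[80:300,170:400]][:1]))
k=mask(f,"orange");k[:190]=0;k[245:]=0;k[:,:225]=0;k[:,290:]=0
for n in("blue",):
    m=mask(f,n);m[:165]=0;m[245:]=0;m[:,:190]=0;m[:,290:]=0
    v,u=np.nonzero(m);print(n,len(u),[bd(on(c,a,b,.062)) for a,b in((u[v<185].mean(),v[v<185].mean()),(u[v>230].mean(),v[v>230].mean()))])
E
```

```text
[-0.0295 -0.0107] [-3.855521    1.37694894 15.20595804]
blue 8 [array([nan, nan]), array([-0.0937,  0.0372])]<stdin>:10: RuntimeWarning: Mean of empty slice.
  ret = ret.dtype.type(ret / rcount)
```

View pics/c1.png

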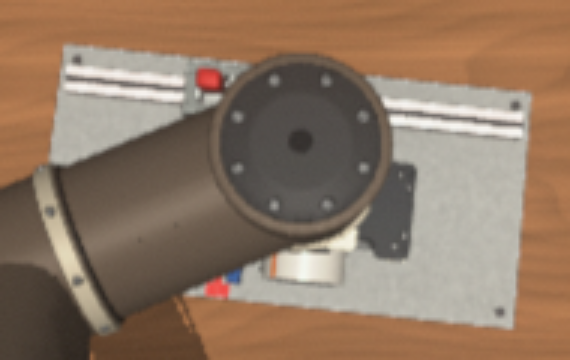

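The top view shows the arm covering most of the tube. Its near end is visible between x=264 and 345 in the crop, with the orange line turned forward (272), so it rolled.

```bash
python3 - <<'E'
from h import *
c=dict(np.load("top1.npz"));print(bd(on(c,155+304/3-.3,145+265/3-.3,.05)))
E
```

```text
[-0.0763 -0.0258]
```

Emit:
move_arm(commands=[[0, 0, 8, 0, 0, 0, 0], [0, 0, 0, 0, 0, 0, 0], [-2, -15, 0, 0, 0, 0, 0], [-1.7, -14.8, 0, 0, 0, 0, 0], [0, 0, 0, 0, 0, 0, 0], [0, 0, -5, 0, 0, 0, 0], [0, 0, -2, 0, 0, 0, 0], [0, 0, -1, 0, 0, 0, 0], [0, 0, 0, 0, 0, 0, 0], [0, 0, 0, 0, 0, 0, 0]])

```text
time_s: 5.85
tcp_pos: [0.5061, -0.0343, 0.0871]
eef_rot: [-180.0, 0.1, 173.0]
contact_force: [-1.2, 0.2, 5.8]
gripper_width: 0.0005
```

Emit:
move_arm(commands=[[0.4, 3, 0, 0, 0, 0, 0], [0.6, 5, 0, 0, 0, 0, 0], [0.6, 5, 0, 0, 0, 0, 0], [0.7, 5, 0, 0, 0, 0, 0], [0.6, 5, 0, 0, 0, 0, 0], [0.6, 5, 0, 0, 0, 0, 0], [0.6, 5, 0, 0, 0, 0, 0], [0.6, 5, 0, 0, 0, 0, 0], [0.6, 5, 0, 0, 0, 0, 0], [0.7, 5, 0, 0, 0, 0, 0], [0.6, 5, 0, 0, 0, 0, 0], [0.5, 4, 0, 0, 0, 0, 0], [0.3, 2.5, 0, 0, 0, 0, 0], [0, 0, 0, 0, 0, 0, 0], [0, 0, 0, 0, 0, 0, 0]])

```text
time_s: 7.35
tcp_pos: [0.5141, 0.0258, 0.0873]
eef_rot: [180.0, 0.1, 173.0]
contact_force: [-4.6, 1.8, 15.7]
gripper_width: 0.0005
```

Emit:
move_arm(commands=[[0, 0, 8, 0, 0, 0, 0], [0, 0, 0, 0, 0, 0, 0], [-2, -15, 0, 0, 0, 0, 0], [-1.7, -14.8, 0, 0, 0, 0, 0], [0, 0, 0, 0, 0, 0, 0], [0, 0, -5, 0, 0, 0, 0], [0, 0, 0, 0, 0, 0, 0]])

```text
time_s: 8.05
tcp_pos: [0.5089, -0.0049, 0.0881]
eef_rot: [-180.0, -0.1, 172.9]
contact_force: [-0.1, 0.7, 0.2]
gripper_width: 0.0005
```

```bash
python3 - <<'E'
from plant import *
from h import *
s=get_state();print(bd(s["tcp_pos"]),s["tcp_pos"],s["eef_rot"])
c=capture("top");f=c["frame"];np.savez("top2.npz",**c)
w=capture("wrist");np.savez("w2.npz",**w)
cv2.imwrite("pics/c2.png",np.hstack([cv2.resize(f[165:250,185:300],None,fx=3,fy=3)[:255],cv2.resize(w["frame"],(340,255))]))
E
```

```text
[-0.0304 -0.0115] [ 0.50892297 -0.00494076  0.08812751] [-1.79979673e+02 -6.52037840e-02  1.72867314e+02]
```

View pics/c2.png

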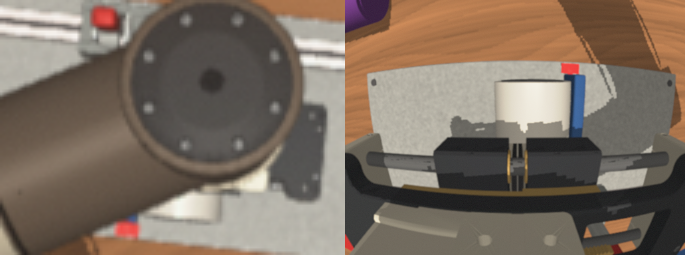

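The wrist view shows the tube now against the blue fence at (578,105). Next stroke.

Emit:
move_arm(commands=[[0, 0, -2, 0, 0, 0, 0], [0, 0, -1, 0, 0, 0, 0], [0, 0, 0, 0, 0, 0, 0], [0.4, 3, 0, 0, 0, 0, 0], [0.6, 5, 0, 0, 0, 0, 0], [0.6, 5, 0, 0, 0, 0, 0], [0.7, 5, 0, 0, 0, 0, 0], [0.6, 5, 0, 0, 0, 0, 0], [0.6, 5, 0, 0, 0, 0, 0], [0.6, 5, 0, 0, 0, 0, 0], [0.6, 5, 0, 0, 0, 0, 0], [0.6, 5, 0, 0, 0, 0, 0], [0.7, 5, 0, 0, 0, 0, 0], [0.6, 5, 0, 0, 0, 0, 0], [0.5, 4, 0, 0, 0, 0, 0], [0.3, 2.5, 0, 0, 0, 0, 0], [0, 0, 0, 0, 0, 0, 0], [0, 0, 0, 0, 0, 0, 0]])

```text
time_s: 9.95
tcp_pos: [0.5178, 0.0557, 0.0874]
eef_rot: [180.0, 0.1, 173.0]
contact_force: [-2.6, 2.5, 12.7]
gripper_width: 0.0004
```

Emit:
move_arm(commands=[[0, 0, 8, 0, 0, 0, 0], [0, 0, 0, 0, 0, 0, 0], [-2, -15, 0, 0, 0, 0, 0], [-1.2, -9.8, 0, 0, 0, 0, 0], [0, 0, 0, 0, 0, 0, 0], [0, 0, -5, 0, 0, 0, 0], [0, 0, 0, 0, 0, 0, 0]])

```text
time_s: 10.65
tcp_pos: [0.5135, 0.03, 0.0883]
eef_rot: [-180.0, -0.0, 172.9]
contact_force: [0.9, 0.2, 0.2]
gripper_width: 0.0002
```

```bash
python3 - <<'E'
from plant import *
from h import *
s=get_state();print(bd(s["tcp_pos"]),s["tcp_pos"],s["eef_rot"])
c=capture("scene");f=c["frame"];np.savez("s3.npz",**c)
t=capture("top");np.savez("top3.npz",**t)
cv2.imwrite("pics/c3.png",np.hstack([cv2.resize(f[145:280,190:335],None,fx=3,fy=3),cv2.resize(t["frame"][155:250,195:295],(426,405))]))
E
```

```text
[-0.0302  0.0237] [0.51348676 0.030026   0.08831431] [-1.79985890e+02 -2.91872979e-02  1.72893123e+02]
```

View pics/c3.png

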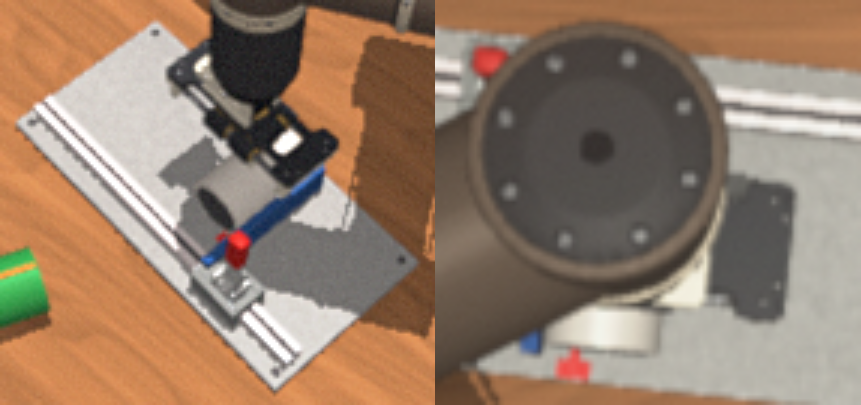

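The scene view shows the tube against the fence and the carriage moved along the rail. In the top view the tube's near end is centred at crop (605,328), the patch is at (573,367) and the lever tip at (489,60).

```bash
python3 - <<'E'
from h import *
c=dict(np.load("top3.npz"));s=dict(np.load("s3.npz"))
g=lambda u,v,z:bd(on(c,195+(u-435)/4.26-.4,155+v/4.263-.4,z))
print("tube",g(605,328,.05),"patch",g(573,367,.012),"tip",g(489,60,.15))
print("tip scene",bd(on(s,190+237/3-.3,145+238/3-.3,.15)))
c0=dict(np.load("top0.npz"));print("patch0",bd(on(c0,155+289/4-.4,145+386/4-.4,.012)))
E
```

```text
tube [-0.0783  0.0338] patch [-0.1051  0.0537] tip [0.0704 0.117 ]
tip scene [0.0712 0.1135]
patch0 [-0.1063  0.054 ]
```

The tube is at about 34.5 mm and the line at 54, so 19.5 mm remain. That needs a 39 mm stroke.

Emit:
move_arm(commands=[[0, 0, -2, 0, 0, 0, 0], [0, 0, -1, 0, 0, 0, 0], [0, 0, 0, 0, 0, 0, 0], [0.4, 3, 0, 0, 0, 0, 0], [0.6, 5, 0, 0, 0, 0, 0], [0.6, 5, 0, 0, 0, 0, 0], [0.7, 5, 0, 0, 0, 0, 0], [0.6, 5, 0, 0, 0, 0, 0], [0.6, 5, 0, 0, 0, 0, 0], [0.6, 4.7, 0, 0, 0, 0, 0], [0.4, 3.5, 0, 0, 0, 0, 0], [0.3, 2.5, 0, 0, 0, 0, 0], [0, 0, 0, 0, 0, 0, 0], [0, 0, 0, 0, 0, 0, 0], [0, 0, 0, 0, 0, 0, 0], [0, 0, 4, 0, 0, 0, 0], [0, 0, 20, 0, 0, 0, 0], [0, 0, 40, 0, 0, 0, 0], [0, 0, 40, 0, 0, 0, 0]])

```text
time_s: 12.65
tcp_pos: [0.5178, 0.0687, 0.1906]
eef_rot: [-179.9, -0.1, 172.9]
contact_force: [1.3, 0.9, -0.1]
gripper_width: 0.0008
```

Emit:
move_arm(commands=[[0, -40, 20, 0, 0, 0, 0], [0, -45, 0, 0, 0, 0, 0], [0, -45, 0, 0, 0, 0, 0], [0, -45, 0, 0, 0, 0, 0], [0, -45, 0, 0, 0, 0, 0], [0, 0, 0, 0, 0, 0, 0], [0, 0, 0, 0, 0, 0, 0]])

```text
time_s: 13.35
tcp_pos: [0.5181, -0.1521, 0.2096]
eef_rot: [180.0, -0.0, 172.8]
contact_force: [-0.4, 1.3, -0.4]
gripper_width: 0.0004
```

```bash
python3 - <<'E'
from plant import *
from h import *
s=get_state();print(bd(s["tcp_pos"]),s["tcp_pos"])
c=capture("scene");f=c["frame"];np.savez("s4.npz",**c)
t=capture("top");np.savez("top4.npz",**t)
cv2.imwrite("pics/c4.png",np.hstack([cv2.resize(f[145:280,190:335],None,fx=3,fy=3),cv2.resize(t["frame"][155:250,165:255],None,fx=4,fy=4)[:405],np.zeros((405,1,3),np.uint8)] if 0 else [cv2.resize(f[145:280,190:290],None,fx=3,fy=3),cv2.resize(t["frame"][155:245,170:270],(450,405))]))
E
```

```text
[-0.0031 -0.1565] [ 0.51805702 -0.1521276   0.20956176]
```

View pics/c4.png

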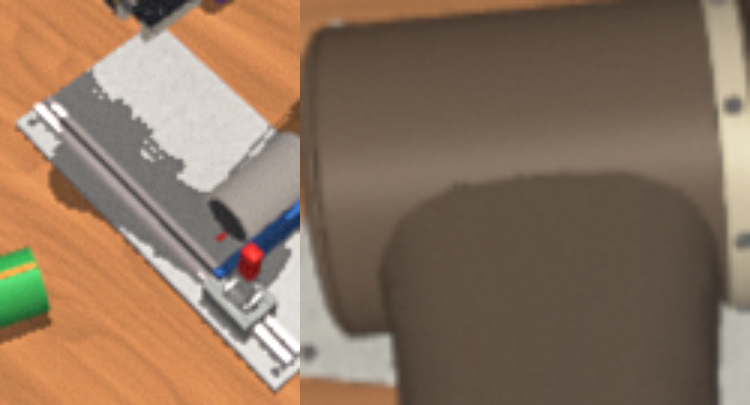

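The top view is blocked by the arm. The scene view shows the tube against the fence, its dark end centred at crop (226,219), with the red line's end just beside it at (220,238). I'll compare with the earlier frames numerically.

```bash
python3 - <<'E'
from h import *
for n in("scene0","s3","s4"):
    c=dict(np.load(n+".npz"));m=mask(c["frame"],"red");roi=np.zeros_like(m);roi[180:260,235:300]=1;m*=roi
    n_,l,st,ce=cv2.connectedComponentsWithStats(m)
    print(n,[(st[i][4],ce[i].round(1).tolist(),bd(on(c,*ce[i],.14)).tolist()) for i in range(1,n_) if st[i][4]>8])
c=dict(np.load("s4.npz"));c0=dict(np.load("scene0.npz"))
print("end0",bd(on(c0,190+217/4-.4,145+207/4-.4,.05)),"end4",bd(on(c,190+226/3-.3,145+219/3-.3,.05)))
print("line end4",bd(on(c,190+220/3-.3,145+238/3-.3,.012)))
E
```

```text
scene0 [(np.int32(122), [269.6, 214.2], [0.0415, 0.0864])]
s3 [(np.int32(73), [268.8, 227.3], [0.0751, 0.1187])]
s4 [(np.int32(72), [273.1, 231.5], [0.075, 0.1382])]
end0 [ 0.0269 -0.0581] end4 [0.0284 0.0534]
line end4 [0.0365 0.0532]
```

The stop moved 19.5 mm in the last stroke and the tube centre is at about 54–57 mm, with the line at about 54. Next, the far side of the lever.

Emit:
move_arm(commands=[[18.8, 34.6, 0, 0, 0, 0, 0], [18.8, 34.6, 0, 0, 0, 0, 0], [18.8, 34.6, 0, 0, 0, 0, 0], [18.8, 34.6, 0, 0, 0, 0, 0], [18.8, 34.6, 0, 0, 0, 0, 0], [18.8, 34.6, 0, 0, 0, 0, 0], [18.8, 34.6, 0, 0, 0, 0, 0], [18.9, 34.6, 0, 0, 0, 0, 0], [0, 0, 0, 0, 0, 0, 0], [0, 0, -30, 0, 0, 0, 0], [0, 0, -30, 0, 0, 0, 0], [0, 0, -24, 0, 0, 0, 0], [0, 0, 0, 0, 0, 0, 0], [0, 0, 0, 0, 0, 0, 0]])

```text
time_s: 14.85
tcp_pos: [0.6688, 0.1266, 0.1265]
eef_rot: [-180.0, -0.0, 173.0]
contact_force: [0.8, 0.5, -0.1]
gripper_width: 0.0003
```

```bash
python3 - <<'E'
from plant import *
from h import *
s=get_state();print(bd(s["tcp_pos"]),s["tcp_pos"],s["contact_force"])
c=capture("scene");f=c["frame"]
t=capture("top")["frame"]
cv2.imwrite("pics/c5.png",np.hstack([cv2.resize(f[140:290,190:340],(400,400)),cv2.resize(t[150:250,165:265],(400,400))]))
# waypoints
p=np.array([78.,52.]);prev=None
for th in [8,16,24,32,40,48,56,64,72,80,86,90]:
    a=np.radians(th);r=75
    q=p+r*np.array([-np.sin(a),np.cos(a)])+9*np.array([np.cos(a),np.sin(a)])+[9.5,0]
    w=wd(q[0]/1e3,.137);print(th,q.round(1),(w*1e3).round(1),None if prev is None else (np.r_[w*1e3,q[1]]-prev).round(1));prev=np.r_[w*1e3,q[1]]
E
```

```text
[0.112  0.1387] [0.66878355 0.12656412 0.1264547 ] [ 0.76318195  0.48924221 -0.12066413]
8 [ 86.  127.5] [642.8 128.1] None
16 [ 75.5 126.6] [632.3 129.4] [-10.5   1.3  -0.9]
24 [ 65.2 124.2] [622.2 130.6] [-10.1   1.2  -2.4]
32 [ 55.4 120.4] [612.4 131.8] [-9.8  1.2 -3.8]
40 [ 46.2 115.2] [603.3 133. ] [-9.1  1.2 -5.1]
48 [ 37.8 108.9] [594.9 134. ] [-8.4  1.  -6.4]
56 [ 30.4 101.4] [587.6 134.9] [-7.3  0.9 -7.5]
64 [24. 93.] [581.3 135.7] [-6.3  0.8 -8.4]
72 [19.  83.7] [576.3 136.4] [-5.   0.7 -9.2]
80 [15.2 73.9] [572.5 136.8] [-3.8  0.4 -9.8]
86 [13.3 66.2] [570.7 137.1] [-1.8  0.3 -7.7]
90 [12.5 61. ] [569.8 137.2] [-0.9  0.1 -5.2]
```

View pics/c5.png

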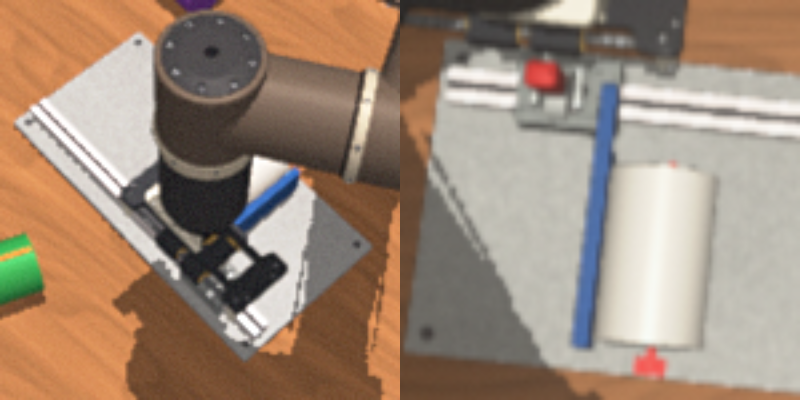

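The top view shows the tube square over the red line and against the fence, with the patch on the tube's axis at (650,362). The fingers are just behind the red grip at (543,75). Now the arc push.

Emit:
move_arm(commands=[[-13, 0.7, 1, 0, 0, 0, 0], [-13, 0.8, 0, 0, 0, 0, 0], [-10.5, 1.3, -0.9, 0, 0, 0, 0], [-10.1, 1.2, -2.4, 0, 0, 0, 0], [-9.8, 1.2, -3.8, 0, 0, 0, 0], [-9.1, 1.2, -5.1, 0, 0, 0, 0], [-8.4, 1, -6.4, 0, 0, 0, 0], [-7.3, 0.9, -7.5, 0, 0, 0, 0], [-6.3, 0.8, -8.4, 0, 0, 0, 0], [-5, 0.7, -9.2, 0, 0, 0, 0], [-3.8, 0.4, -9.8, 0, 0, 0, 0], [-1.8, 0.3, -7, 0, 0, 0, 0], [-0.9, 0, -3.5, 0, 0, 0, 0], [0, 0, -2, 0, 0, 0, 0], [0, 0, 0, 0, 0, 0, 0], [0, 0, 0, 0, 0, 0, 0]])

```text
time_s: 16.55
tcp_pos: [0.5698, 0.1364, 0.0616]
eef_rot: [180.0, 0.0, 173.0]
contact_force: [-3.8, 0.1, 11.3]
gripper_width: 0.0004
```

Emit:
move_arm(commands=[[0, 0, -0.8, 0, 0, 0, 0], [0, 0, 0, 0, 0, 0, 0], [0, 0, 0, 0, 0, 0, 0], [0, 0, 0, 0, 0, 0, 0]])

```text
time_s: 16.95
tcp_pos: [0.5698, 0.1364, 0.0615]
eef_rot: [180.0, 0.0, 173.0]
contact_force: [-5.4, 0.2, 18.2]
gripper_width: 0.0008
```

Emit:
move_arm(commands=[[0, 0, 10, 0, 0, 0, 0], [0, 0, 40, 0, 0, 0, 0], [0, 0, 50, 0, 0, 0, 0], [0, 0, 40, 0, 0, 0, 0], [36, 0, 0, 0, 0, 0, 0], [36, 0, 0, 0, 0, 0, 0], [36, 0, 0, 0, 0, 0, 0], [10, 0, 0, 0, 0, 0, 0], [0, 0, 0, 0, 0, 0, 0], [0, 0, 0, 0, 0, 0, 0]])

```text
time_s: 17.95
tcp_pos: [0.6869, 0.1361, 0.1992]
eef_rot: [-180.0, -0.1, 172.9]
contact_force: [0.4, 0.3, 0.1]
gripper_width: 0.0006
```

```bash
python3 - <<'E'
from plant import *
from h import *
s=get_state();print(s["tcp_pos"],s["contact_force"])
c=capture("scene");f=c["frame"]
t=capture("top")["frame"]
cv2.imwrite("pics/c6.png",np.hstack([cv2.resize(f[140:290,190:340],(400,400)),cv2.resize(t[150:250,165:265],(400,400))]))
E
```

```text
[0.68689075 0.13606775 0.19924236] [0.41051991 0.2906446  0.05121037]
```

View pics/c6.png

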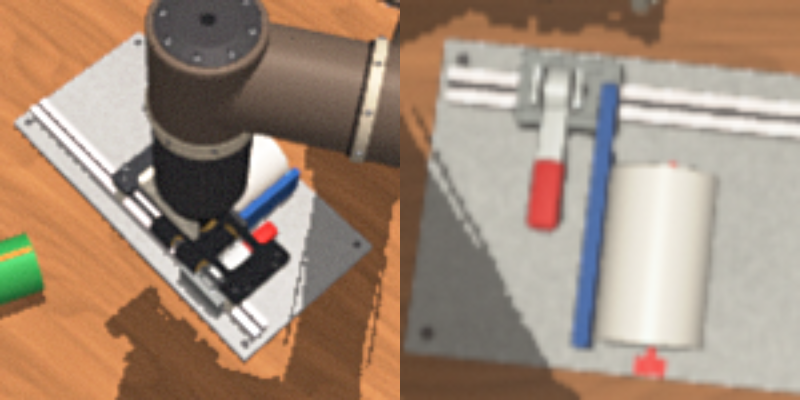

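The top view shows the lever lying level, its grip at (545,195). The tube and fence have not moved, and the arm is clear. Handing in.

```bash
python3 -c "
from plant import *
print(close_job())"
```

```text
the job is handed in; nothing more can be done
None
```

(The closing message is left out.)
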